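# Index the model turntable to its next hole

## Robot

A 6-joint arm with a two-finger parallel gripper is mounted at the origin on the work surface. World frame = base frame: x ahead of the robot, y to its left, z up, the work surface at z = 0. Lengths are in m, angles in rad, forces in N, time in s.
With the tool pointing down it reaches from about 0.25 to 0.775 m from the base axis. Payload 4 kg.
Tool frame: the origin (TCP) lies between the finger pads; the fingertips stand 22 mm ahead of it and the grasp point (between the pads) lies 3 mm ahead of it; z points along the fingers, y is the direction in which the jaws open and shut (so a half turn about z gives the same grasp; the last joint's range is limited). The gripper opens to 85 mm and grips with 20 to 120 N. Pads are 22 mm wide; open, the fingers measure 114 mm over their backs; the gripper's body (76 mm by 85 mm) begins 54 mm behind the grasp point. The pads swing forward as they close: fully open they stand 13 mm farther back than shut.
Start: joints at [-1.259, 0.087, 1.371, -0, 1.684, -0.103], TCP at [0.222, -0.503, 0.253] pointing down, gripper open.
Joint ranges: [-3.1, 3.1], [-0.76, 2.03], [0.27, 2.55], [-1.08, 4.22], [0.17, 2.65], [-2.57, 2.57]. Speed limits (rad/s): [2.79, 2.79, 3.14, 3.14, 3.14, 3.14].

## Interface

Orientations are given as a unit quaternion [x, y, z, w].
In Python, from cell import * gives the robot as it stands.
- The arm moves only by the tool jog_arm, never from a script. Its argument "moves" is a list of rows, each a list of 7 numbers: the shift along the tool's x, y, z in cm, then the turn, a rotation vector about the tool's x, y, z in degrees, then the opening, from 0 (shut) to 1 (fully open). In form: [[tx, ty, tz, wx, wy, wz, gripper], ...]. A call has 1 to 10 rows; each row shifts and turns the commanded pose from where the row before left it, along the tool's axes as they then stand; what a row does not reach is not made up. A row lasts 1/10 s, in which the tool goes at most 50 mm and 8.59 degrees, less where a joint would pass 70% of its speed; a pose out of reach is approached as far as the arm can. A call with a gripper value outside its range is refused whole. The fingers move at their own pace and stop on an object; the grip force is fixed at half the most. Time passes only in rows, so rows that do not move let the fingers close. It gives the time, the measured TCP pose, the force and the opening at its end, in the units of the state.
- get_state(): the state, without advancing time (a new reading comes with each control period).
- get_image(name): name is "side" or "top"; returns the picture (400x640x3 uint8, red, green, blue); there is no depth.
- camera_params(name): a dict with "fx", "fy", "cx", "cy" (pixels), "k1" (the pictures are not rectified: a ray, as slopes to the right and down, at radius r is drawn at 1 + k1 r^2 times it, then the intrinsics apply), "rvec" (rotation vector, rad) and "tvec" (3), from world to camera coordinates, as OpenCV has them. Camera axes: x right, y down, z forward; pixel columns grow to the right and rows downward; lengths in m; the calibration is good to about 2 mm. A picture is of the moment at which its call begins. camera_params takes no time and is no camera call.
- hand_in(): hands the job in, once; it reports no verdict.
The state is a dict: "clock": time; "joint_pos": joint angles; "joint_velocities": joint speeds; "joint_efforts": joint torques, N m; "tcp_pos": TCP position; "orientation": TCP orientation; "contact_force": force on the tool from outside, world axes, zero at the start; "ft_torque": the same for the moment, N m; "grip_width": finger opening in m.
Only numpy, scipy, OpenCV 4.12 (cv2) and the standard library are available. Lean on these libraries where they do the work, as an engineer would, in place of code of your own. Each camera call takes 0.05 s, during which the arm holds its last target.

## Task

Turn the site-model turntable one index hole anticlockwise as seen from above: gently press its spring plunger in with the fingertips to free the disc, push the disc round, and let the plunger spring fully out again in the very next hole. Go neither the other way round nor on past that hole. Nothing is to be gripped or lifted: leave the little building, tower and trees standing where they are on the disc, and leave the things on the bench alone; finish clear of everything.

Things in the scene. Friction and masses are not known exactly. Their poses are not given: they have to be found in the camera images.
- index_base: Fixed round base, 380 mm across: black base plate, grey wall, aluminium index ring on top (inner radius 142, outer 187 mm, flat top 44 mm above the bench). Eight identical rectangular holes, 16 mm wide, 24 mm long radially, pierce the ring every 45 degrees at radius 149 to 173 mm. Origin: on the turning axis at bench level, z up; x points to the hole where the key sits at the start.
- ring_center (a point): Point on the turning axis at the height of the top of the ring and of the disc (44 mm above the bench), fixed to the base.
- disc_center (a point): The same point, but turning with the white disc (radius 139 mm) that lies inside the ring. Its x axis points at the plunger, z up.
- collar_rim (a point): Centre of the open top of the round black collar fixed on the disc, 100 mm from the turning axis, rim 72 mm above the bench: outer diameter 72 mm, bore 58 mm, height 28 mm. It surrounds the plunger button; the disc is turned by pushing sideways against the inside of its bore. Turns with the disc.
- plunger_top (a point): Centre of the flat top of the aluminium plunger button, 55 mm across, that fills the collar's bore. Out, its top lies 4 mm below the collar's rim (68 mm above the bench); it moves straight down with plunger.
- key_top (a point): Centre of the top of the steel key, 161 mm from the axis, 12 mm wide and 20 mm long radially. Button and key are one piece, joined by a bar under the ring. Out, the key fills an index hole and lies 1 mm below the ring's top; pressed in over 9 mm it is below the ring and the disc is free.
- plunger (a joint): Travel of the button (m): 0 fully out, 0.013 fully in. Spring: about 6 N at first, 8.6 N fully in. Over 0.009 frees the disc. Let go between holes, the key rides on the ring's underside (reads about 0.009) and the disc still turns; over a hole (within about 0.013 rad) it springs up, and from about 2 mm of rise it locks the disc.
- turntable (a joint): Angle of the disc (rad), growing anticlockwise seen from above; 0 at the start, key in its first hole; the next hole is at 0.785. It turns stiffly (about 2 N sideways at the collar with the button held in, 2 to 5 N more when the key rubs under the ring) and stays where it is left. Locked, it has about 0.013 rad of play either way.
- building: White stepped model building, 72 x 98 mm and 62 mm high, loose on the disc near its middle, opposite the plunger. Origin: centre of its underside, z up.
- tower: White model tower, 32 x 32 mm, 66 mm high, loose on the disc. Origin: centre of its underside, z up.
- tree_a: Bare model tree of wire on a 26 mm cork foot, about 60 mm high, loose on the disc. Origin: centre of its underside, z up.
- tree_b: Bare model tree of wire on a 26 mm cork foot, about 50 mm high, loose on the disc. Origin: centre of its underside, z up.
- glue: White glue bottle, 52 mm across, 130 mm high, on the bench. Origin: centre of its underside.
- tape: Roll of paper tape lying flat on the bench, 90 mm across, 24 mm high. Origin: centre of its underside.
- brush: Brush, 170 mm long, lying on the bench. Origin: under its middle, x along its length.
- mug: White mug, 78 mm across, 90 mm high, on the bench. Origin: centre of its underside.

How it is judged:
On the way, in this order (a step that is already met when the one before it is completed fails the run):
1. the plunger is pressed in far enough to free the disc, still at its first hole (value of joint plunger above 0.009 m and value of joint turntable between -0.15 and 0.15 rad), for 0.1 s.
2. the disc is on its way anticlockwise with the key out of its hole (value of joint plunger above 0.006 m and value of joint turntable between 0.2 and 0.74 rad), for 0.1 s.
At the end, for the whole second after the job is handed in: The disc is at rest 45 degrees (within 0.03 rad) anticlockwise of where it started, the plunger is fully out (within 2 mm) in that hole, and the building, tower and trees still stand upright at their places on the disc (value of joint turntable between 0.755398 and 0.815398 rad and value of joint plunger below 0.002 m and velocity of joint turntable between -0.02 and 0.02 rad/s and x of building in the frame of disc_center between -0.05 and -0.01 m and y of building in the frame of disc_center between -0.02 and 0.02 m and angle between each of building, tower, tree_a, tree_b's own z axis and vertical below 0.2 rad and x of tower in the frame of disc_center between -0.018 and 0.018 m and y of tower in the frame of disc_center between -0.116 and -0.08 m and x of tree_a in the frame of disc_center between -0.02 and 0.02 m and y of tree_a in the frame of disc_center between 0.08 and 0.12 m and x of tree_b in the frame of disc_center between -0.123 and -0.087 m and y of tree_b in the frame of disc_center between -0.053 and -0.017 m); the robot touches nothing.
It fails at once if the disc was turned clockwise from its first hole (more than 0.15 rad) or well past the next hole (more than half a pitch) (value of joint turntable below -0.15 rad or value of joint turntable above 1.178 rad).
It fails at once if the turntable was squeezed or pressed hard with the fingers (over 60 N) (contact force between the fingers and index_base above 60 N).
It fails at once if a model piece was lifted off the disc (height (world z) of any of building, tower, tree_a, tree_b above 0.056 m).
It fails at once if a model piece on the disc was knocked over or shifted (not (x of building in the frame of disc_center between -0.05 and -0.01 m and y of building in the frame of disc_center between -0.02 and 0.02 m and angle between each of building, tower, tree_a, tree_b's own z axis and vertical below 0.2 rad and x of tower in the frame of disc_center between -0.018 and 0.018 m and y of tower in the frame of disc_center between -0.116 and -0.08 m and x of tree_a in the frame of disc_center between -0.02 and 0.02 m and y of tree_a in the frame of disc_center between 0.08 and 0.12 m and x of tree_b in the frame of disc_center between -0.123 and -0.087 m and y of tree_b in the frame of disc_center between -0.053 and -0.017 m)).
It fails at once if something on the bench was moved or lifted (distance of any of glue, tape, brush, mug from where it was at the start of the episode above 0.02 m).
It also fails if it takes over 50 s, if anything falls off the work surface, if the arm or the gripper's body presses on something with over 40 N, if the wrist force passes 120 N, or if a joint passes its speed limit or range.

## Working session

There is one attempt and no reset: what is moved stays moved. The work goes in short steps, Python scripts to look and compute and a tool call to move; the robot and the scene stay as the last step left them, time stands still between calls to the robot, and variables do not carry over. Pictures are saved under pics/ and viewed, and the job is handed in when it is done.

Besides the shell and the picture viewer there is one more tool, called as name(argument=value, ...), one argument or row to a line, values as JSON. jog_arm: Moves the arm, as the interface text tells. Its arguments: {"type":"object","properties":{"moves":{"type":"array"}},"required":["moves"]}

```bash
ls; mkdir -p pics
python3 - <<'E'
from cell import *
import cv2
for n in("top","side"):
    im=get_image(n); cv2.imwrite(f"pics/{n}0.png",im[:,:,::-1]); print(n,camera_params(n))
print(get_state())
E
```

```text
pics
top {'fx': 410.2515905958437, 'fy': 410.2515905958437, 'cx': 316.55827986330655, 'cy': 195.58179668711475, 'k1': -0.0017349229269297936, 'rvec': array([ 2.18392669, -2.16193561,  0.12606692]), 'tvec': array([-0.01932442,  0.55036251,  1.0347329 ])}
side {'fx': 381.4417989358942, 'fy': 381.4417989358942, 'cx': 317.68486483502005, 'cy': 203.7381511023909, 'k1': 0.012665237795087167, 'rvec': array([ 0.77370159, -2.51894303,  1.18364907]), 'tvec': array([0.44395051, 0.28029158, 0.75513939])}
{'clock': 0.1, 'joint_pos': array([-1.25911614e+00,  8.79123427e-02,  1.37209650e+00,  9.04023626e-06,
        1.68357169e+00, -1.03078661e-01]), 'joint_velocities': array([ 1.17183126e-05, -8.70654230e-06, -1.62247089e-03,  2.62486188e-04,
       -4.49130746e-04, -8.48594016e-04]), 'joint_efforts': array([ 2.22500174e-03, -3.53015220e+01, -3.14218426e+01, -5.29168551e-05,
        7.98274996e-03,  4.16943067e-06]), 'tcp_pos': array([ 0.22152239, -0.50299191,  0.25224239]), 'orientation': array([ 9.78573254e-01,  2.05896573e-01, -9.90133781e-05, -9.89006544e-04]), 'contact_force': array([ 0.33880865,  0.50778728, -0.02894744]), 'ft_torque': array([-0.04713455, -0.00564873, -0.03063551]), 'grip_width': 0.08538994649494495}
```

View pics/top0.png

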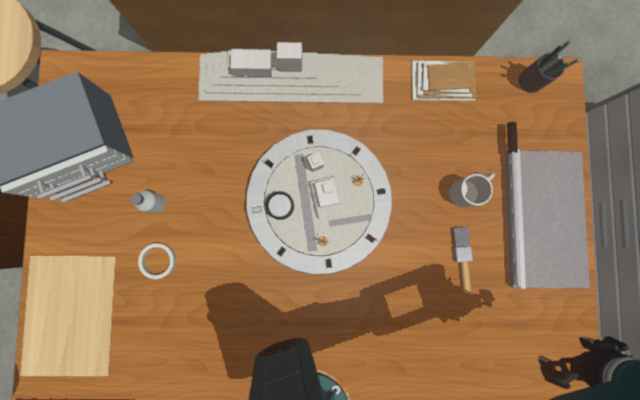

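View pics/side0.png

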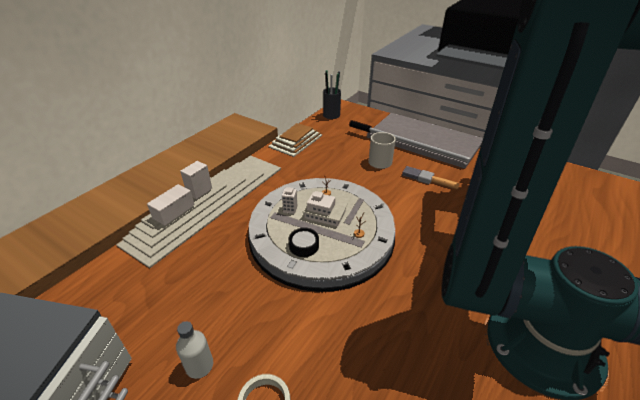

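The top view shows the ring centred near (319,201), the black collar near (279,206) and the key near (257,210). So anticlockwise goes left, then down, in the picture. Next I'll measure them.

```bash
cat > h.py <<'E'
from cell import *
import cv2, numpy as np
from scipy.spatial.transform import Rotation as R
def ray(n,uv,z):
    p=camera_params(n); M=cv2.Rodrigues(p["rvec"])[0]; t=p["tvec"]
    K=np.array([[p["fx"],0,p["cx"]],[0,p["fy"],p["cy"]],[0,0,1]])
    q=cv2.undistortPoints(np.array(uv,float).reshape(-1,1,2),K,np.array([p["k1"],0,0,0,0]))[:,0]
    d=np.c_[q,np.ones(len(q))]@M; c=-M.T@t
    return c+d*((z-c[2])/d[:,2])[:,None]
def darkblobs(n,im,box,thr=60):
    x0,y0,x1,y1=box
    m=np.zeros(im.shape[:2],np.uint8); m[y0:y1,x0:x1]=(im[y0:y1,x0:x1].max(2)<thr)*255
    k,l,s,c=cv2.connectedComponentsWithStats(m)
    return l,s,c
E
python3 - <<'E'
from h import *
for n,box in(("top",(235,120,400,285)),("side",(240,170,405,285))):
    im=get_image(n); l,s,c=darkblobs(n,im,box)
    for i in range(1,len(s)):
        if s[i,4]>8: print(n,s[i],c[i].round(1),ray(n,c[i],.044)[0].round(4),ray(n,c[i],.072)[0].round(4))
cv2.imwrite("pics/crop.png",cv2.resize(get_image("top")[120:285,235:400,::-1],None,fx=3.6,fy=3.6,interpolation=cv2.INTER_CUBIC))
cv2.imwrite("pics/crops.png",cv2.resize(get_image("side")[170:300,240:405,::-1],None,fx=4,fy=4,interpolation=cv2.INTER_CUBIC))
E
```

```text
top [309 137   3   5  12] [310.1 139.1] [0.6961 0.0046 0.044 ] [0.6892 0.0044 0.072 ]
top [266 161   6   6  21] [268.8 163.2] [0.6314 0.1102 0.044 ] [0.6263 0.1072 0.072 ]
side [402 173   3   4  10] [403.2 174.5] [ 0.4515 -0.3249  0.044 ] [ 0.4382 -0.2861  0.072 ]
side [266 203   5   3   9] [267.8 204. ] [0.6955 0.0051 0.044 ] [0.6717 0.0298 0.072 ]
side [288 228  31  29 403] [303.3 244.8] [0.5271 0.0751 0.044 ] [0.5105 0.0967 0.072 ]
side [ 247  233  148   52 1236] [312.8 272.1] [0.4606 0.1311 0.044 ] [0.4468 0.1504 0.072 ]
side [256 235   9   3  17] [259.8 236.1] [0.6325 0.1105 0.044 ] [0.6114 0.1307 0.072 ]
side [379 239   7   4  14] [382.  240.2] [ 0.3791 -0.0438  0.044 ] [ 0.3688 -0.017   0.072 ]
side [344 264   6   6  26] [346.3 266.6] [0.4074 0.0759 0.044 ] [0.3959 0.0975 0.072 ]
```

View pics/crop.png

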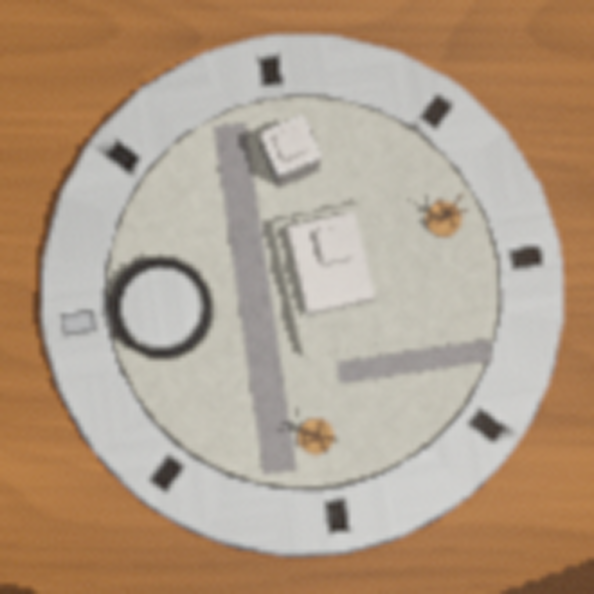

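View pics/crops.png

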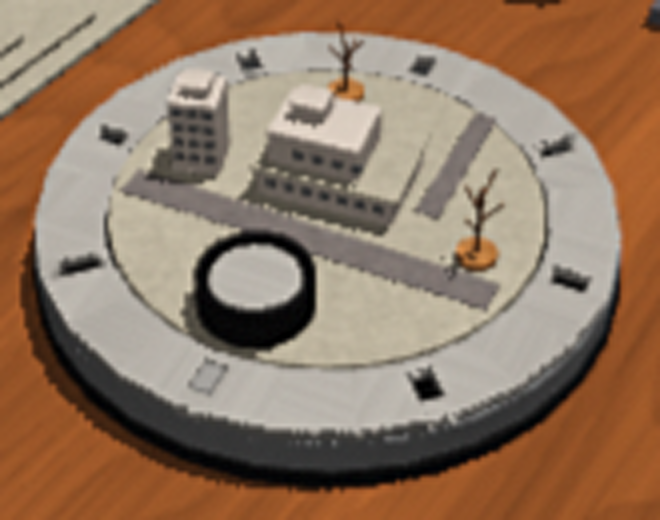

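The enlarged views show seven dark holes, the key filling the eighth at the left, the collar and all four model pieces. I'll use the holes and key to get the centre and angle.

```bash
cat > meas.py <<'E'
from h import *
from scipy.optimize import least_squares
def holes(n,pix,im,thr=130):
    out=[]
    for (u,v) in pix:
        u,v=int(u),int(v); a=im[v-8:v+9,u-8:u+9].max(2).astype(float)
        w=np.clip(thr-a,0,None); yy,xx=np.mgrid[-8:9,-8:9]; w[np.hypot(yy,xx)>6]=0
        out.append((u+(w*xx).sum()/w.sum(),v+(w*yy).sum()/w.sum()))
    return np.array(out)
E
python3 - <<'E'
from meas import *
im=get_image("top")
pix=[(235+x/3.6,120+y/3.6) for x,y in((270,71),(437,112),(526,258),(488,426),(337,516),(166,473),(123,157))]
h=holes("top",pix,im); P=ray("top",h,.044)[:,:2]
key=ray("top",(235+78/3.6-.4,120+322/3.6-.4),.043)[0]
k=np.arange(7) # order: clockwise in image from top
# anticlockwise from key: down-left hole (idx5)=45deg, idx4=90,... idx6=315
order=np.array([270,225,180,135,90,45,315])*np.pi/180
f=lambda p:(P-(p[:2]+161e-3*np.c_[np.cos(order+p[2]),np.sin(order+p[2])])).ravel()
s=least_squares(f,[.53,0,1.5]); print(s.x,f(s.x).reshape(-1,2).round(4)*1000)
c=s.x[:2];a=s.x[2]
print("key meas",key,"pred",c+.161*np.array([np.cos(a),np.sin(a)]))
print("collar pred",c+.1*np.array([np.cos(a),np.sin(a)]))
m=np.zeros(im.shape[:2],np.uint8); m[185:225,260:300]=(im[185:225,260:300].max(2)<95)*255
k,l,st,ce=cv2.connectedComponentsWithStats(m); i=1+st[1:,4].argmax()
cn=max(cv2.findContours((l==i).astype(np.uint8),cv2.RETR_EXTERNAL,cv2.CHAIN_APPROX_NONE)[0],key=cv2.contourArea)
e=cv2.fitEllipse(cn); print(e, ray("top",e[0],.072), ray("top",e[0],.06))
ims=get_image("side")
ms=np.zeros(im.shape[:2],np.uint8); ms[225:262,284:324]=(ims[225:262,284:324].max(2)<95)*255
k,l,st,ce=cv2.connectedComponentsWithStats(ms); i=1+st[1:,4].argmax()
cs,hi=cv2.findContours((l==i).astype(np.uint8),cv2.RETR_CCOMP,cv2.CHAIN_APPROX_NONE)
for q,hh in zip(cs,hi[0]):
    if len(q)>20: e=cv2.fitEllipse(q); print("side",hh[3],e,ray("side",e[0],.068),ray("side",e[0],.072))
E
```

```text
[ 0.53732614 -0.0195775   1.72800269] [[-0.7 -0.1]
 [-0.2  0.2]
 [ 0.   0.3]
 [ 0.  -0. ]
 [ 0.8  0.2]
 [ 0.4 -0.2]
 [-0.3 -0.4]]
key meas [0.51295201 0.13951855 0.043     ] pred [0.51212004 0.13943713]
collar pred [0.52167017 0.07918935]
((278.6830749511719, 204.9555206298828), (26.418121337890625, 27.771697998046875), 105.05878448486328) [[0.52163568 0.08036317 0.072     ]] [[0.5226084  0.08134106 0.06      ]]
side -1 ((302.6604919433594, 242.80128479003906), (29.33650779724121, 33.86685562133789), 51.706275939941406) [[0.51788291 0.08922478 0.068     ]] [[0.51548158 0.09235085 0.072     ]]
side 0 ((303.3767395019531, 238.9531707763672), (17.496562957763672, 24.483993530273438), 86.70967864990234) [[0.52385177 0.07815045 0.068     ]] [[0.52141257 0.08134678 0.072     ]]
```

The fit is good to under 1 mm:
- **Axis:** (0.5373, -0.0196)
- **Key direction:** 1.728 rad
- **Collar:** (0.522, 0.080), and both views agree

Plan: with the gripper shut, turn the tool so its -x is tangent, move above the collar, press, and follow the arc with the tool turning along.

jog_arm(
  moves=[
    [0,0,0,0,0,7.4,0],
    [0,0,0,0,0,7.4,0],
    [1.8,-2.4,0,0,0,0,0],
    [1.8,-2.4,0,0,0,0,0],
    [1.8,-2.4,0,0,0,0,0],
    [1.8,-2.4,0,0,0,0,0],
    [1.8,-2.4,0,0,0,0,0],
    [1.8,-2.4,0,0,0,0,0],
    [1.8,-2.4,0,0,0,0,0],
    [1.8,-2.4,0,0,0,0,0],
  ],
)

```text
clock: 1.4
tcp_pos: [0.3344, -0.2901, 0.2535]
orientation: [0.997, 0.078, 0.0, 0.0]
contact_force: [-0.3, -0.2, 0.7]
grip_width: 0.0004
```

jog_arm(
  moves=[
    [1.8,-2.4,0,0,0,0,0],
    [1.8,-2.4,0,0,0,0,0],
    [1.8,-2.4,0,0,0,0,0],
    [1.8,-2.4,0,0,0,0,0],
    [1.8,-2.4,0,0,0,0,0],
    [1.8,-2.4,0,0,0,0,0],
    [1.8,-2.4,0,0,0,0,0],
    [1.8,-2.4,0,0,0,0,0],
    [1.8,-2.4,0,0,0,0,0],
    [1.8,-2.4,0,0,0,0,0],
  ],
)

```text
clock: 2.4
tcp_pos: [0.4748, -0.0249, 0.2535]
orientation: [0.997, 0.078, 0.0, 0.0]
contact_force: [-0.0, 0.1, -0.7]
grip_width: -0.0001
```

```bash
cat > st.py <<'E'
from h import *
C=np.array([.5373,-.0196]);a0=1.728
def rep(th=0):
    s=get_state(); r=R.from_quat(s["orientation"]).as_matrix(); p=s["tcp_pos"]
    col=C+.1*np.array([np.cos(a0+th),np.sin(a0+th)]); d=np.r_[col,0.090]-p
    f=s["contact_force"]
    print("t",round(s["clock"],2),"tcp",p.round(4),"xdeg",np.degrees(np.arctan2(r[1,0],r[0,0])).round(2),"toolz",r[:,2].round(4),"F",f.round(2),"Ftool",(r.T@f).round(2),"w",round(s["grip_width"],4))
    print("to collar, tool cm",(r.T@d*100).round(2), "tip ahead-tangential mm",(-(d[:2])@np.array([-np.sin(a0+th),np.cos(a0+th)])*1000).round(1),"tcp z-22mm",round((p[2]-.022)*1000,1))
if __name__=="__main__":
    import sys; rep(float(sys.argv[1]) if len(sys.argv)>1 else 0)
E
python3 st.py
```

```text
t 2.4 tcp [ 0.4748 -0.0249  0.2535] xdeg 8.97 toolz [ 6.e-04 -2.e-04 -1.e+00] F [-0.01  0.07 -0.66] Ftool [ 0.   -0.07  0.66] w -0.0001
to collar, tool cm [ 6.24 -9.56 16.35] tip ahead-tangential mm 62.6 tcp z-22mm 231.5
```

jog_arm(
  moves=[
    [1.5,-2.4,0,0,0,0,0],
    [1.5,-2.4,0,0,0,0,0],
    [1.5,-2.4,1,0,0,0,0],
    [1.5,-2.2,1,0,0,0,0],
    [0,0,3,0,0,0,0],
    [0,0,3,0,0,0,0],
    [0,0,3,0,0,0,0],
    [0,0,0,0,0,0,0],
    [0,0,0,0,0,0,0],
  ],
)

```text
clock: 3.3
tcp_pos: [0.5189, 0.076, 0.1435]
orientation: [0.997, 0.078, -0.0, 0.0]
contact_force: [1.2, 0.4, 0.1]
grip_width: 0.0001
```

```bash
python3 st.py
python3 - <<'E'
from h import *
for n,b in(("top",(230,115,400,285)),("side",(220,120,420,300))):
    x0,y0,x1,y1=b
    cv2.imwrite(f"pics/{n}1.png",cv2.resize(get_image(n)[y0:y1,x0:x1,::-1],None,fx=3,fy=3,interpolation=cv2.INTER_CUBIC))
E
```

```text
t 3.3 tcp [0.5189 0.076  0.1435] xdeg 8.97 toolz [-7.e-04 -1.e-04 -1.e+00] F [1.24 0.45 0.09] Ftool [ 1.29 -0.25 -0.1 ] w 0.0001
to collar, tool cm [ 0.32 -0.27  5.35] tip ahead-tangential mm 3.2 tcp z-22mm 121.5
```

View pics/side1.png

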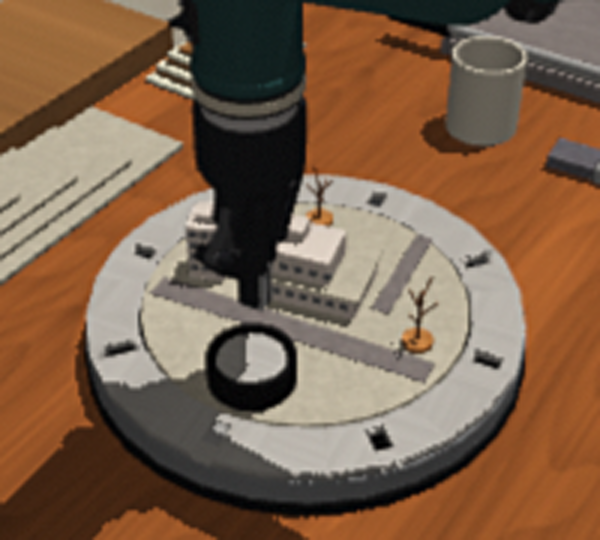

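View pics/top1.png

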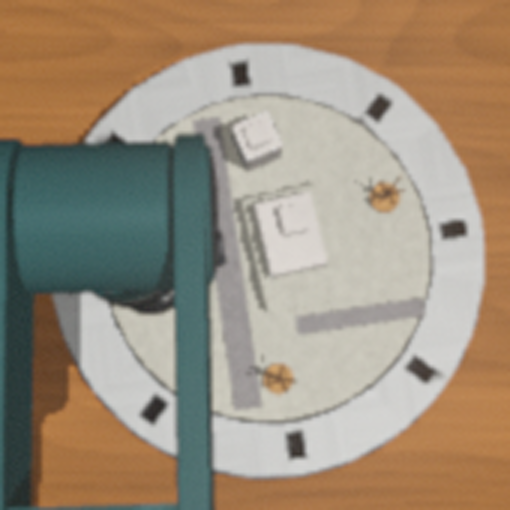

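The pictures show the tip just above the collar, at side pixel (305,223), with nothing else near it. I'll correct the small offset and come down to the rim.

jog_arm(
  moves=[
    [0.3,-0.3,0,0,0,0,0],
    [0,0,1.5,0,0,0,0],
    [0,0,1.5,0,0,0,0],
    [0,0,1.5,0,0,0,0],
    [0,0,0,0,0,0,0],
    [0,0,0,0,0,0,0],
  ],
)

```text
clock: 4.0
tcp_pos: [0.5222, 0.0796, 0.0994]
orientation: [0.997, 0.078, 0.001, 0.0]
contact_force: [0.4, -0.2, 0.8]
grip_width: -0.0
```

```bash
python3 st.py
```

```text
t 4.0 tcp [0.5222 0.0796 0.0994] xdeg 8.97 toolz [ 0.0016  0.     -1.    ] F [ 0.35 -0.16  0.77] Ftool [ 0.32  0.21 -0.77] w -0.0
to collar, tool cm [-0.06  0.03  0.94] tip ahead-tangential mm -0.6 tcp z-22mm 77.4
```

jog_arm(
  moves=[
    [0,0,0.3,0,0,0,0],
    [0,0,0.3,0,0,0,0],
    [0,0,0.3,0,0,0,0],
    [0,0,0.2,0,0,0,0],
    [0,0,0.2,0,0,0,0],
    [0,0,0,0,0,0,0],
  ],
)

```text
clock: 4.6
tcp_pos: [0.522, 0.0795, 0.0863]
orientation: [0.997, 0.078, 0.001, 0.0]
contact_force: [-1.5, -0.1, 5.2]
grip_width: -0.0001
```

```bash
python3 st.py
```

```text
t 4.6 tcp [0.522  0.0795 0.0863] xdeg 8.97 toolz [ 0.0014  0.     -1.    ] F [-1.48 -0.15  5.23] Ftool [-1.48 -0.08 -5.23] w -0.0001
to collar, tool cm [-0.04  0.03 -0.37] tip ahead-tangential mm -0.4 tcp z-22mm 64.3
```

Contact is at the expected height, with 5.2 N at 3.7 mm of travel. Pressing on to about 11 mm.

jog_arm(
  moves=[
    [0,0,0.2,0,0,0,0],
    [0,0,0.2,0,0,0,0],
    [0,0,0.2,0,0,0,0],
    [0,0,0.1,0,0,0,0],
    [0,0,0,0,0,0,0],
    [0,0,0,0,0,0,0],
  ],
)

```text
clock: 5.2
tcp_pos: [0.5222, 0.0796, 0.0799]
orientation: [0.997, 0.078, 0.001, 0.0]
contact_force: [-0.8, 0.8, 6.4]
grip_width: -0.0001
```

```bash
python3 st.py
```

```text
t 5.2 tcp [0.5222 0.0796 0.0799] xdeg 8.97 toolz [ 2.1e-03  2.0e-04 -1.0e+00] F [-0.76  0.83  6.36] Ftool [-0.61 -0.94 -6.36] w -0.0001
to collar, tool cm [-0.06  0.03 -1.01] tip ahead-tangential mm -0.6 tcp z-22mm 57.9
```

jog_arm(
  moves=[
    [0,0,0.12,0,0,0,0],
    [0,0,0,0,0,0,0],
    [0,0,0,0,0,0,0],
  ],
)

```text
clock: 5.5
tcp_pos: [0.5223, 0.0796, 0.0788]
orientation: [0.997, 0.078, 0.001, -0.0]
contact_force: [-1.5, 1.1, 6.8]
grip_width: -0.0
```

jog_arm(
  moves=[
    [-0.3,0,0,0,0,0,0],
    [-0.3,0,0,0,0,0,0],
    [-0.3,0,0,0,0,0,0],
    [-0.2,0,0,0,0,0,0],
    [-0.2,0,0,0,0,0,0],
    [0,0,0,0,0,0,0],
  ],
)

```text
clock: 6.1
tcp_pos: [0.511, 0.0771, 0.0797]
orientation: [0.997, 0.078, 0.003, 0.001]
contact_force: [0.9, -0.4, 7.3]
grip_width: -0.0
```

```bash
python3 st.py
```

```text
t 6.1 tcp [0.511  0.0771 0.0797] xdeg 8.97 toolz [ 6.7e-03 -8.0e-04 -1.0e+00] F [ 0.85 -0.37  7.26] Ftool [ 0.83  0.52 -7.26] w -0.0
to collar, tool cm [ 1.1  -0.04 -1.03] tip ahead-tangential mm 10.9 tcp z-22mm 57.7
```

jog_arm(
  moves=[
    [0,0,0.1,0,0,0,0],
    [-0.15,0,0,0,0,0,0],
    [-0.15,0,0,0,0,0,0],
    [-0.15,0,0,0,0,0,0],
    [0,0,0,0,0,0,0],
  ],
)

```text
clock: 6.6
tcp_pos: [0.5069, 0.076, 0.0788]
orientation: [0.997, 0.078, 0.004, 0.001]
contact_force: [2.1, -2.0, 6.7]
grip_width: 0.0001
```

```bash
python3 st.py
cat > ang.py <<'E'
from h import *
C=np.array([.5373,-.0196])
# disc angle from the two cork feet (orange) and the grey-road tree positions in the top view
def ang(save=None):
    im=get_image("top"); hsv=cv2.cvtColor(im,cv2.COLOR_RGB2HSV)
    m=((hsv[...,0]>8)&(hsv[...,0]<20)&(hsv[...,1]>110)&(hsv[...,2]>150)).astype(np.uint8)
    yy,xx=np.mgrid[:400,:640]
    q=ray("top",np.c_[xx.ravel(),yy.ravel()],.05)[:,:2]
    rr=np.hypot(*(q-C).T).reshape(400,640); m[rr>.13]=0
    k,l,s,c=cv2.connectedComponentsWithStats(m)
    for i in range(1,k):
        if s[i,4]>15:
            p=ray("top",c[i],.05)[0][:2]-C
            print("cork",s[i,4],c[i].round(1),"r",np.hypot(*p).round(4),"ang",(np.arctan2(p[1],p[0])-1.728).round(4)%6.2832)
    if save: cv2.imwrite(save,cv2.resize(im[115:285,230:400,::-1],None,fx=3,fy=3,interpolation=cv2.INTER_CUBIC))
ang(__import__("sys").argv[1])
E
python3 ang.py pics/top2.png
```

```text
t 6.6 tcp [0.5069 0.076  0.0788] xdeg 8.96 toolz [ 0.0076 -0.0015 -1.    ] F [ 2.1  -2.03  6.69] Ftool [ 1.81  2.35 -6.68] w 0.0001
to collar, tool cm [ 1.51 -0.08 -1.11] tip ahead-tangential mm 15.1 tcp z-22mm 56.8
cork 39 [354.3 175.2] r 0.1107 ang 3.6052
cork 39 [328.2 239.7] r 0.103 ang 1.6506999999999996
```

The corks in the top view show that the disc is already turning. I'll calibrate the angle against the first picture.

```bash
cat > ang.py <<'E'
from h import *
import sys
C=np.array([.5373,-.0196])
yy,xx=np.mgrid[:400,:640]
q=ray("top",np.c_[xx.ravel(),yy.ravel()],.05)[:,:2]
rr=np.hypot(*(q-C).T).reshape(400,640)
def ang(im):
    hsv=cv2.cvtColor(im,cv2.COLOR_RGB2HSV)
    m=((hsv[...,0]>8)&(hsv[...,0]<20)&(hsv[...,1]>110)&(hsv[...,2]>150)).astype(np.uint8); m[rr>.13]=0
    k,l,s,c=cv2.connectedComponentsWithStats(m); o=[]
    for i in range(1,k):
        if s[i,4]>15:
            p=ray("top",c[i],.05)[0][:2]-C; a=(np.arctan2(p[1],p[0])-1.728)%6.2832
            o.append((s[i,4],c[i].round(1),round(np.hypot(*p),4),round(a,3)))
    return sorted(o,key=lambda t:t[3])
if __name__=="__main__":
    if sys.argv[1]=="old": im=cv2.imread(sys.argv[2])[:,:,::-1].copy()
    else:
        im=get_image("top"); cv2.imwrite(sys.argv[2],cv2.resize(im[115:285,230:400,::-1],None,fx=3,fy=3,interpolation=cv2.INTER_CUBIC))
    for t in ang(im): print(t)
E
python3 ang.py old pics/top0.png
```

```text
(np.int32(33), array([322.7, 240.7]), np.float64(0.1033), np.float64(1.515))
(np.int32(27), array([358.1, 182. ]), np.float64(0.1102), np.float64(3.425))
```

View pics/top2.png

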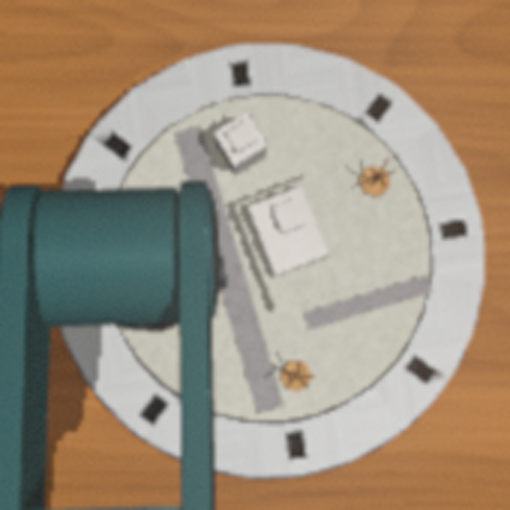

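jog_arm(
  moves=[
    [0,0,0,0,0,-4.3,0],
    [0,0,0,0,0,-4.3,0],
    [-0.26,0,0,0,0,-1.5,0],
    [-0.26,0,0,0,0,-1.5,0],
    [-0.26,0,0,0,0,-1.5,0],
    [-0.26,0,0,0,0,-1.5,0],
    [-0.26,0,0,0,0,-1.5,0],
    [-0.26,0,0,0,0,-1.5,0],
    [0,0,0,0,0,0,0],
  ],
)

```text
clock: 7.55
tcp_pos: [0.492, 0.0706, 0.0787]
orientation: [0.973, 0.23, 0.003, 0.001]
contact_force: [1.3, -1.1, 6.3]
grip_width: 0.0002
```

```bash
python3 st.py 0.3; python3 ang.py new pics/top3.png
```

```text
t 7.55 tcp [0.492  0.0706 0.0787] xdeg 26.58 toolz [ 6.8e-03 -9.0e-04 -1.0e+00] F [ 1.27 -1.06  6.27] Ftool [ 0.69  1.54 -6.26] w 0.0002
to collar, tool cm [ 0.09  0.09 -1.13] tip ahead-tangential mm 0.8 tcp z-22mm 56.7
(np.int32(35), array([334.2, 237.9]), np.float64(0.1034), np.float64(1.803))
(np.int32(35), array([350. , 170.5]), np.float64(0.1099), np.float64(3.754))
```

View pics/top3.png

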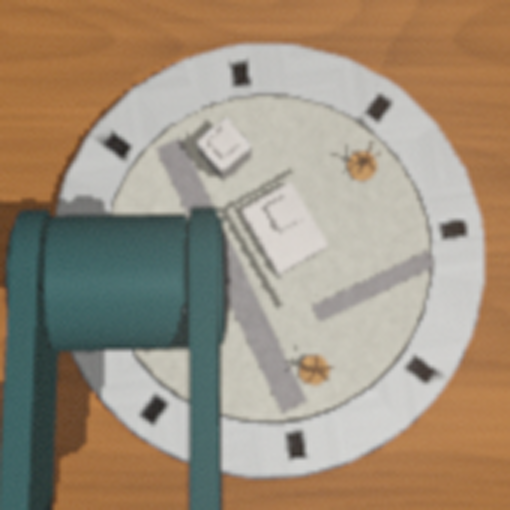

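The disc is at about 0.30 rad, moving with the tip, and all the pieces are upright. Continuing along the arc.

jog_arm(
  moves=[
    [-0.26,0,0,0,0,-1.5,0],
    [-0.26,0,0,0,0,-1.5,0],
    [-0.26,0,0,0,0,-1.5,0],
    [-0.26,0,0,0,0,-1.5,0],
    [-0.26,0,0,0,0,-1.5,0],
    [-0.26,0,0,0,0,-1.5,0],
    [-0.26,0,0,0,0,-1.5,0],
    [-0.26,0,0,0,0,-1.5,0],
    [-0.26,0,0,0,0,-1.5,0],
    [0,0,0,0,0,0,0],
  ],
)

```text
clock: 8.6
tcp_pos: [0.4728, 0.0578, 0.0788]
orientation: [0.939, 0.343, 0.003, 0.002]
contact_force: [1.9, -1.3, 7.4]
grip_width: 0.0002
```

```bash
python3 st.py 0.54; python3 ang.py new pics/top4.png
```

```text
t 8.6 tcp [0.4728 0.0578 0.0788] xdeg 40.08 toolz [ 0.0078 -0.0015 -1.    ] F [ 1.93 -1.34  7.36] Ftool [ 0.65  2.31 -7.34] w 0.0002
to collar, tool cm [-0.01  0.08 -1.12] tip ahead-tangential mm -0.2 tcp z-22mm 56.8
(np.int32(44), array([342.2, 233.4]), np.float64(0.103), np.float64(2.03))
(np.int32(29), array([343.1, 164.9]), np.float64(0.1096), np.float64(3.963))
```

jog_arm(
  moves=[
    [-0.26,0,0,0,0,-1.5,0],
    [-0.26,0,0,0,0,-1.5,0],
    [-0.26,0,0,0,0,-1.5,0],
    [-0.26,0,0,0,0,-1.5,0],
    [-0.26,0,0,0,0,-1.5,0],
    [0,0,0,0,0,0,0],
  ],
)

```text
clock: 9.25
tcp_pos: [0.4635, 0.0489, 0.0789]
orientation: [0.915, 0.403, 0.004, 0.002]
contact_force: [2.6, -1.5, 7.8]
grip_width: 0.0004
```

```bash
python3 st.py 0.67; python3 ang.py new pics/top5.png
```

```text
t 9.25 tcp [0.4635 0.0489 0.0789] xdeg 47.58 toolz [ 0.0084 -0.0016 -1.    ] F [ 2.63 -1.48  7.8 ] Ftool [ 0.72  3.   -7.78] w 0.0004
to collar, tool cm [-0.04  0.07 -1.11] tip ahead-tangential mm -0.5 tcp z-22mm 56.9
(np.int32(42), array([346.5, 230. ]), np.float64(0.1031), np.float64(2.163))
(np.int32(30), array([337.8, 161.9]), np.float64(0.1095), np.float64(4.105))
```

View pics/top5.png

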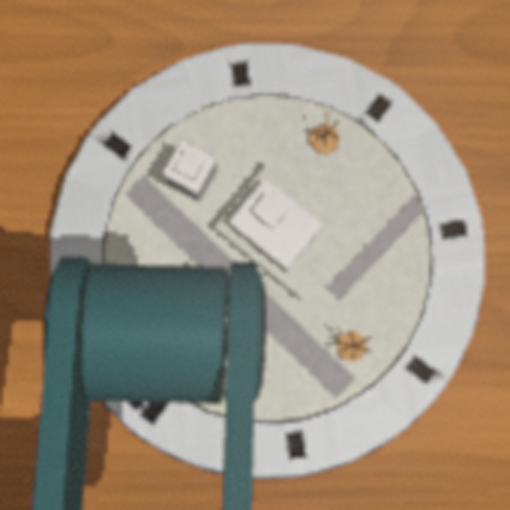

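The disc is at about 0.66 rad. I'll ease up so the key rides under the ring, then slide forward to the bore wall and push slowly until it clicks.

jog_arm(
  moves=[
    [0,0,-0.3,0,0,0,0],
    [0,0,-0.3,0,0,0,0],
    [-0.3,0,0,0,0,0,0],
    [-0.3,0,0,0,0,0,0],
    [-0.3,0,0,0,0,0,0],
    [-0.2,0,0,0,0,0,0],
    [0,0,0,0,0,0,0],
  ],
)

```text
clock: 10.0
tcp_pos: [0.4526, 0.0413, 0.0817]
orientation: [0.915, 0.403, -0.0, -0.0]
contact_force: [-0.5, -0.4, -0.1]
grip_width: -0.0002
```

```bash
python3 st.py 0.67; python3 ang.py new pics/top6.png
```

```text
t 10.0 tcp [0.4526 0.0413 0.0817] xdeg 47.54 toolz [-8.e-04 -1.e-04 -1.e+00] F [-0.46 -0.45 -0.08] Ftool [-0.64 -0.04  0.08] w -0.0002
to collar, tool cm [ 1.25  0.36 -0.83] tip ahead-tangential mm 12.5 tcp z-22mm 59.7
(np.int32(42), array([346.5, 230. ]), np.float64(0.1031), np.float64(2.163))
(np.int32(31), array([337.9, 161.9]), np.float64(0.1094), np.float64(4.102))
```

jog_arm(
  moves=[
    [0,0.3,-0.2,0,0,0,0],
    [-0.1,0,0,0,0,0,0],
    [-0.1,0,0,0,0,0,0],
    [-0.1,0.02,0,0,0,-0.6,0],
    [-0.1,0.02,0,0,0,-0.6,0],
    [0,0,0,0,0,0,0],
  ],
)

```text
clock: 10.65
tcp_pos: [0.4531, 0.0367, 0.0841]
orientation: [0.911, 0.413, 0.001, -0.0]
contact_force: [1.4, 1.6, -0.8]
grip_width: -0.0
```

```bash
python3 st.py 0.69; python3 ang.py new pics/top7.png
```

```text
t 10.65 tcp [0.4531 0.0367 0.0841] xdeg 48.78 toolz [ 7.0e-04  1.1e-03 -1.0e+00] F [ 1.43  1.64 -0.82] Ftool [ 2.17 -0.    0.83] w -0.0
to collar, tool cm [ 1.36  0.04 -0.58] tip ahead-tangential mm 13.6 tcp z-22mm 62.1
(np.int32(42), array([346.4, 230. ]), np.float64(0.1029), np.float64(2.161))
(np.int32(30), array([337.8, 161.9]), np.float64(0.1093), np.float64(4.105))
```

Wall contact is at 2 N and the disc hasn't moved yet. Pushing on slowly.

jog_arm(
  moves=[
    [-0.1,0.02,0,0,0,-0.6,0],
    [-0.1,0.02,0,0,0,-0.6,0],
    [-0.1,0.02,0,0,0,-0.6,0],
    [-0.1,0.02,0,0,0,-0.6,0],
    [-0.1,0.02,0,0,0,-0.6,0],
    [-0.1,0.02,0,0,0,-0.6,0],
    [0,0,0,0,0,0,0],
  ],
)

```text
clock: 11.4
tcp_pos: [0.4503, 0.0323, 0.0842]
orientation: [0.897, 0.442, 0.001, -0.001]
contact_force: [2.3, 5.1, -1.1]
grip_width: 0.0001
```

```bash
python3 st.py 0.73; python3 ang.py new pics/top8.png
```

```text
t 11.4 tcp [0.4503 0.0323 0.0842] xdeg 52.4 toolz [ 0.0011  0.0034 -1.    ] F [ 2.25  5.07 -1.13] Ftool [ 5.39 -1.3   1.15] w 0.0001
to collar, tool cm [ 1.47  0.06 -0.58] tip ahead-tangential mm 14.7 tcp z-22mm 62.2
(np.int32(40), array([347.7, 228.8]), np.float64(0.1029), np.float64(2.206))
(np.int32(35), array([335.7, 160.5]), np.float64(0.1103), np.float64(4.163))
```

jog_arm(
  moves=[
    [-0.1,0.02,0,0,0,-0.6,0],
    [-0.1,0.02,0,0,0,-0.6,0],
    [-0.1,0.02,0,0,0,-0.6,0],
    [-0.1,0.02,0,0,0,-0.6,0],
    [0,0,0,0,0,0,0],
  ],
)

```text
clock: 11.95
tcp_pos: [0.4483, 0.0287, 0.0841]
orientation: [0.888, 0.46, 0.001, -0.001]
contact_force: [0.5, 6.3, -0.5]
grip_width: 0.0002
```

```bash
python3 st.py 0.76; python3 ang.py new pics/top9.png
```

```text
t 11.95 tcp [0.4483 0.0287 0.0841] xdeg 54.8 toolz [ 3.0e-04  3.5e-03 -1.0e+00] F [ 0.49  6.27 -0.48] Ftool [ 5.41 -3.22  0.5 ] w 0.0002
to collar, tool cm [ 1.58  0.06 -0.59] tip ahead-tangential mm 15.8 tcp z-22mm 62.1
(np.int32(39), array([348.8, 227.5]), np.float64(0.1028), np.float64(2.247))
(np.int32(34), array([334.1, 160.3]), np.float64(0.1094), np.float64(4.2))
```

About 0.75 rad. Half-millimetre rows from here; the click should show as a jump in vertical force when the button meets the tip.

jog_arm(
  moves=[
    [-0.05,0.01,0,0,0,-0.3,0],
    [-0.05,0.01,0,0,0,-0.3,0],
    [-0.05,0.01,0,0,0,-0.3,0],
    [-0.05,0.01,0,0,0,-0.3,0],
  ],
)

```text
clock: 12.4
tcp_pos: [0.4475, 0.0271, 0.0841]
orientation: [0.883, 0.47, 0.001, -0.002]
contact_force: [1.5, 5.7, 0.3]
grip_width: 0.0003
```

jog_arm(
  moves=[
    [-0.05,0.01,0,0,0,-0.3,0],
    [-0.05,0.01,0,0,0,-0.3,0],
  ],
)

```text
clock: 12.6
tcp_pos: [0.4468, 0.0249, 0.0848]
orientation: [0.88, 0.474, -0.0, -0.0]
contact_force: [-2.3, 2.5, 4.8]
grip_width: -0.0002
```

```bash
python3 st.py 0.785; python3 ang.py new pics/top10.png
```

```text
t 12.6 tcp [0.4468 0.0249 0.0848] xdeg 56.63 toolz [-7.e-04  6.e-04 -1.e+00] F [-2.31  2.54  4.85] Ftool [ 0.85 -3.33 -4.84] w -0.0002
to collar, tool cm [ 1.73  0.02 -0.52] tip ahead-tangential mm 17.3 tcp z-22mm 62.8
(np.int32(35), array([350.6, 226.5]), np.float64(0.1045), np.float64(2.296))
(np.int32(35), array([332.4, 159.8]), np.float64(0.109), np.float64(4.241))
```

It clicked: the button now pushes up with 4.8 N and the angle reads about 0.79. I'll lift out slightly away from the wall and retreat.

jog_arm(
  moves=[
    [0.05,0,-0.2,0,0,0,0],
    [0.1,0,-0.3,0,0,0,0],
    [0.2,0,-0.5,0,0,0,0],
    [0,0,-1.5,0,0,0,0],
    [0,0,-3,0,0,0,0],
    [0,0,-3,0,0,0,0],
    [0,0,-3,0,0,0,0],
    [0,0,-3,0,0,0,0],
    [0,0,0,0,0,0,0],
  ],
)

```text
clock: 13.55
tcp_pos: [0.4514, 0.0268, 0.2344]
orientation: [0.881, 0.474, 0.004, 0.003]
contact_force: [0.3, -0.9, 0.2]
grip_width: -0.0004
```

jog_arm(
  moves=[
    [-3,-1.5,-1,0,0,0,0],
    [-3,-1.5,-1,0,0,0,0],
    [-3,-1.5,0,0,0,0,0],
    [-3,-1.5,0,0,0,0,0],
    [-3,0,0,0,0,0,0],
    [-3,0,0,0,0,0,0],
    [-3,0,0,0,0,0,0],
    [-3,0,0,0,0,0,0],
    [0,0,0,0,0,0,0],
    [0,0,0,0,0,0,0],
  ],
)

```text
clock: 14.55
tcp_pos: [0.2663, -0.1402, 0.2485]
orientation: [0.881, 0.473, -0.0, -0.0]
contact_force: [0.3, -0.4, -0.2]
grip_width: 0.0
```

```bash
python3 st.py 0.785; python3 ang.py new pics/top11.png;  python3 - <<'E'
from h import *
cv2.imwrite("pics/side11.png",cv2.resize(get_image("side")[150:300,220:420,::-1],None,fx=4,fy=4,interpolation=cv2.INTER_CUBIC))
E
```

```text
t 14.55 tcp [ 0.2663 -0.1402  0.2485] xdeg 56.43 toolz [-6.e-04  5.e-04 -1.e+00] F [ 0.29 -0.39 -0.15] Ftool [-0.17  0.46  0.15] w 0.0
to collar, tool cm [25.46  5.93 15.85] tip ahead-tangential mm 256.9 tcp z-22mm 226.5
(np.int32(20), array([350.1, 227.8]), np.float64(0.1057), np.float64(2.262))
(np.int32(33), array([332.7, 159.8]), np.float64(0.1092), np.float64(4.235))
```

View pics/top11.png

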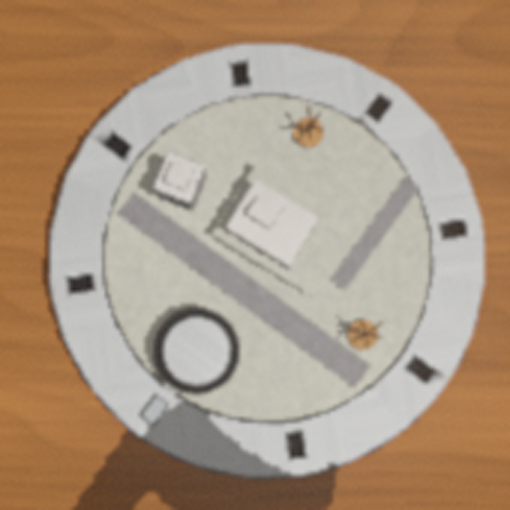

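View pics/side11.png

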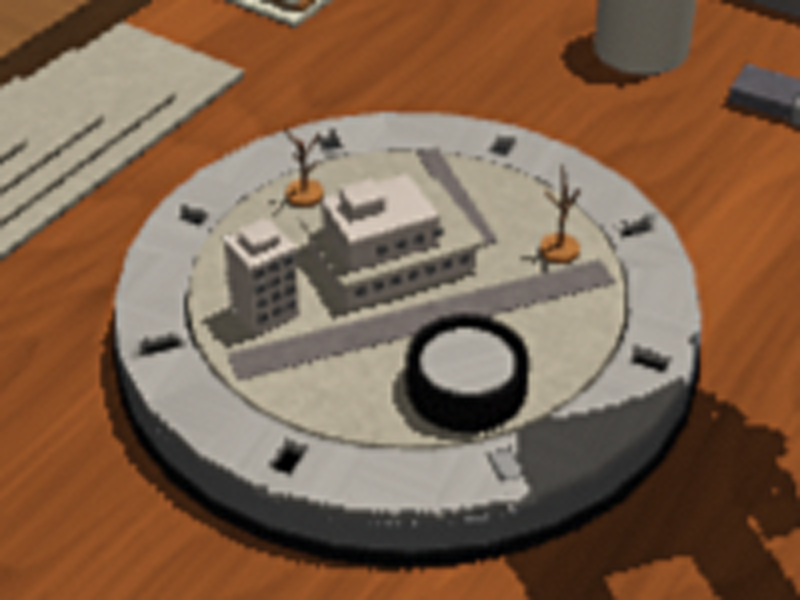

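Both views show the key filling the next hole, at top crop (154,410), and the first hole open and dark at (80,284). The button is up in the collar, the pieces are upright and the arm is clear. Handing in.

```bash
python3 -c "
from cell import *
print(hand_in())"
```

```text
the job is handed in; nothing more can be done
None
```

The turntable is one index hole anticlockwise of where it started, with the plunger sprung out in that hole, and the job is handed in at about 15 s of the 50 s. No verdict is reported.

**What I did:** With the fingers shut, I pressed the button in about 11 mm, reading about 7 N. I turned the disc to about 0.66 rad by moving the fingertips round the arc. Up to there it followed by friction on the button, not by pushing on the bore as the task describes. I then eased off and pushed slowly on the inside of the collar until the key clicked in, when the button pushed up with about 5 N. After that I lifted out and backed away.

**Last checks:**
- **Key and holes:** both pictures show the key filling the next hole, the first hole empty and the button back up in the collar.
- **Model pieces:** the building, tower and both trees are upright and look to be at their places on the disc.
- **Bench objects:** I did not re-measure the glue, tape, brush and mug. The path stayed well above them.
- **Forces:** no force reading was above about 9 N, though I only read them at the end of each move. The final reading, in free air, was near zero.
- **Disc angle:** the two tree feet disagree slightly, giving 0.75 and 0.81 rad (mean about 0.78). That is image noise from shadows, and their midpoint fits the key's seat at 0.785.

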